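# Set the lid stop of a cutlery box at the tight spot of its track

### The arm

A 6-joint arm with a two-finger parallel gripper is mounted at the origin on a cart in front of the work surface, level with it; the furniture and walls round the work are solid. World frame = base frame: x ahead of the robot, y to its left, z up, the work surface at z = 0. Lengths are in m, angles in rad, forces in N, time in s.
With the tool pointing down it reaches from about 0.35 to 0.775 m from the base axis. Payload 5.5 kg.
Tool frame: the origin (TCP) lies at the very end of the fingers, on their centre line; the grasp point (between the pads) lies 19 mm behind it (arm.tcp_to_grasp is the distance from the TCP to the grasp point, in m); z points along the fingers, y is the line along which they close (so a half turn about z gives the same grasp; the last joint's range is limited). The gripper opens to 85 mm and grips with 20 to 120 N. Pads are 22 mm wide; open, the fingers measure 114 mm over their backs; the gripper's body (76 mm by 85 mm) begins 54 mm behind the grasp point. The pads swing forward as they close: fully open they stand 13 mm farther back than shut.
Start: joints at [1.106, 0.313, 0.046, 1.304, 0, 1.431], TCP at [0.184, 0.545, 0.231] pointing down, gripper open.
Joint ranges: [-2.76, 2.76], [-0.86, 1.69], [-1.03, 1.26], [-2.2, 2.34], [-1.47, 1.5], [-3.14, 3.14]. Speed limits (rad/s): [2.57, 2.57, 3.14, 3.14, 3.14, 3.14].

### API

Orientations are given as a unit quaternion [x, y, z, w].
In Python, from workcell import arm, camera, search_frame gives the robot as it stands.
- The arm moves only by the tool send_rows, never from a script. Its argument "moves" is text: rows parted by semicolons, each of 7 numbers parted by spaces: the finger opening in mm, from 0 to 85.4, then the shift along the tool's x, y, z in shares of 80 cm (1.0 is 80 cm), then the turn, a rotation vector about the tool's x, y, z in shares of 180 degrees (1.0 is 180 degrees). In form: jaw dx dy dz rx ry rz; .... A call has 1 to 12 rows; each row is the pose to reach, as a shift and turn from the pose commanded when the call began, along the tool's axes at that moment; what a row does not reach only later rows make up. A row lasts 1/12 s, in which the tool goes at most 41.7 mm and 7.16 degrees, less where a joint would pass 70% of its speed; a pose out of reach is approached as far as the arm can. A shift or turn number past 1, either way, is cut back to 1. A call with a gripper value outside its range is refused whole. The fingers move at their own pace and stop on an object; the grip force is fixed at half the most. Time passes only in rows, so rows that repeat a pose let the fingers close. It gives the time, the measured TCP pose, the force, the opening and the grip force at its end, in the units of the state.
- arm.sense(): the state, without advancing time (a new reading comes with each control period).
- camera(name): name is "scene" or "top" or "wrist"; returns a dict with "img" (384x512x3 uint8, red, green, blue), "mtx" (3x3 intrinsics, pixels), "position" and "rotation" of the camera in the world. Camera axes: x right, y down, z forward; pixel columns grow to the right and rows downward; lengths in m; the calibration is good to about 2 mm. A picture is of the moment at which its call begins. There is no depth.
- arm.close_job(): hands the job in; it is judged then, once.
Trained networks look in the newest picture that a camera, given by its name, has taken for a name from the list of things; names that differ only in an ending like _2 or _b are one class to them, and where a whole thing is asked for, a point or a joint stands for the part that bears it (a point fixed in the world has none). Each returns a list of dicts, best first, with "p" (0 to 1); they miss things now and then, are a little off and sometimes report something else, mostly with a low value. They report only what shows in the picture. A call takes as long as a camera call.
- search_frame(query, camera): "rect" ([centre column, centre row, width, height] in pixels, round what is visible of it).
The state is a dict: "clock": time; "joints": joint angles; "qd": joint speeds; "tau": joint torques, N m; "tool_pos": TCP position; "orientation": TCP orientation; "contact_force": force on the tool from outside, world axes, zero at the start; "wrist_torque": the same for the moment, N m; "width": finger opening in m; "gripper_force": force on a finger pad.
Only numpy, scipy, OpenCV 4.12 (cv2) and the standard library are available. Lean on these libraries where they do the work, as an engineer would, in place of code of your own. Each camera call takes 0.05 s, during which the arm holds its last target. There are 200 camera calls.

### The job

The sliding lid of the cutlery box binds at a tight spot hidden somewhere in its track. Take the lid by its fin and slide it along so that it pushes the loose stop bar ahead of it until the bar is pressed snugly against the tight spot, without forcing it and without touching the bar yourself; then back the lid off so that about 10 mm of clear gap is left between lid and bar, and let go. Leave the things round the box where they are.

Things in the scene. Friction and masses are not known exactly. Their poses are not given: they have to be found in the camera images.
- cutlery_box: open wooden cutlery box, 124 (x) x 400 (y) x 72 (z) mm, fixed to the worktop; origin at the centre of its underside, +y along its length. Two aluminium rails run along its long top edges (their tops 72 mm above the origin); lid and stop bar ride on them along the box's y, the bar on the +y side of the lid. The tight spot is unseen in the rails, further along in +y.
- lid (a joint): slide of the wooden lid along the box's +y, m; 0 with the lid's centre 120 mm to the -y side of the box's centre, at most 0.215. Lid plate 122 (x) x 130 (y) x 8 (z) mm, its top 80.5 mm above the box's underside. It stays where it is left; about 1.5 N moves it.
- lid_fin (a point): centre of the top edge of the upright wooden fin on the lid, 119.5 mm above the worktop; the fin is 50 mm (box x) x 14 mm (box y, grasp it across this) and rises 39 mm above the lid plate. The lid's leading +y edge is 80 mm from the fin's centre; axes as the box's
- lid_edge (a point): middle of the lid's leading (+y) edge, axes as the box's
- bar: grey stop bar across both rails, 122 (x) x 24 (y) x 12 (z) mm; origin at the centre of its underside, axes as the box's. It stays where it is left; about 2 N slides it, so the push on the fin rises by 2 N when the lid meets it. At the tight spot, 30 to 155 mm past its start, resistance grows by about 3 N per mm: press it in with 4 to 10 N, never above 18 N; let go, it stays pressed in.
- bar_face (a point): middle of the bar's face towards the lid (its -y face, 12 mm from its centre), axes as the box's; the clear gap is the distance along the box's y from lid_edge to here
- mill: bystander: small white salt mill with a grey cap, 44 x 44 x 90 mm, upright beyond the box's -y end; origin at the centre of its underside
- lemon: bystander: lemon, 78 x 55 x 56 mm, beyond the box's +y end; origin at the centre of its underside
- timer: bystander: round green and white kitchen timer, 54 x 54 x 41 mm, behind the box; origin at the centre of its underside
- salt_dish: bystander: small open salt dish, 66 x 68 x 30 mm, behind the box; origin at the centre of its underside

How it is judged:
On the way:
1. the lid has pushed the stop bar snugly against the tight spot (more than 3 N between bar and track) (contact force between bar and cutlery_box above 3 N and y of lid_edge in the frame of bar_face above -0.003 m), for 0.1 s.
At the end, for the whole second after the job is handed in: the stop bar still bears against the tight spot (more than 0.4 N between bar and track), and the lid rests, released, with a clear gap of 5 to 17 mm between its leading edge and the bar (y of lid_edge in the frame of bar_face between -0.017 and -0.005 m and contact force between bar and cutlery_box above 0.4 N and velocity of joint lid between -0.005 and 0.005 m/s); the robot touches nothing.
It fails at once if the tight spot is forced: more than 18 N between bar and track (contact force between bar and cutlery_box above 18 N).
It fails at once if the fingers touch the stop bar (more than 1 N) (contact force between the fingers and bar above 1 N).
It fails at once if a bystander (mill, lemon, timer or salt dish) is moved more than 30 mm (distance of any of mill, lemon, timer, salt_dish from where it was at the start of the episode above 0.03 m).
It also fails if it takes over 48 s, if anything falls off the work surface, if the arm or the gripper's body presses on something with over 40 N, if the wrist force passes 120 N, or if a joint passes its speed limit or range.

## Working session

There is one attempt and no reset: what is moved stays moved. The work goes in short steps, Python scripts to look and compute and a tool call to move; the robot and the scene stay as the last step left them, time stands still between calls to the robot, and variables do not carry over. Pictures are saved under pics/ and viewed, at most 10 in all, crops included, and the job is handed in when it is done.

Besides the shell and the picture viewer there is one more tool, called after "Request:" as name(argument=value, ...) on one line, values as JSON. send_rows: Moves the arm, as the interface text tells. Its arguments: {"type":"object","properties":{"moves":{"type":"string"}},"required":["moves"]}

```bash
mkdir -p pics; python3 - <<'E'
from workcell import arm,camera,search_frame
import cv2,numpy as np
for n in("scene","top"):
    c=camera(n); cv2.imwrite(f"pics/{n}0.png",c["img"][...,::-1])
    print(n,c["mtx"].round(1).tolist(),np.round(c["position"],4).tolist(),np.round(c["rotation"],4).tolist())
    for q in("lid_fin","lid","bar","cutlery_box","mill","lemon","timer","salt_dish"):
        print(q,[(np.round(d["rect"],1).tolist(),round(d["p"],2)) for d in search_frame(q,n)[:2]])
print(arm.sense())
E
```

```text
scene [[367.7, 0.0, 250.6], [0.0, 367.7, 193.9], [0.0, 0.0, 1.0]] [0.1098, -0.5163, 0.8924] [0.8873, -0.2959, 0.113, -0.3352]
lid_fin [([276.9, 267.6, 72.6, 61.8], 0.96)]
lid [([275.2, 267.2, 70.9, 60.2], 0.75)]
bar [([248.4, 234.2, 40.5, 25.4], 0.56)]
cutlery_box [([255.9, 249.3, 122.0, 136.0], 0.67)]
mill [([304.7, 332.1, 20.0, 28.6], 0.96)]
lemon [([199.7, 188.2, 25.6, 17.9], 0.76)]
timer [([270.9, 213.6, 19.6, 17.1], 0.79), ([276.1, 265.8, 76.2, 60.6], 0.58)]
salt_dish [([300.6, 247.4, 21.2, 20.4], 0.93)]
top [[353.3, 0.0, 254.8], [0.0, 353.3, 193.8], [0.0, 0.0, 1.0]] [0.4084, 0.0301, 1.1669] [-0.705, 0.7077, -0.0349, 0.0295]
lid_fin [([317.6, 210.4, 40.7, 47.2], 0.66)]
lid [([316.8, 209.6, 43.1, 39.4], 0.61), ([278.4, 207.9, 12.8, 37.2], 0.6)]
bar [([279.5, 208.6, 5.4, 42.1], 0.83), ([317.1, 212.0, 41.8, 46.6], 0.58)]
cutlery_box [([280.2, 209.8, 131.2, 47.0], 0.89)]
mill [([365.6, 223.0, 16.9, 9.4], 0.79)]
lemon [([193.7, 208.1, 14.3, 20.6], 0.84)]
timer [([278.5, 209.6, 3.3, 42.8], 0.67), ([261.4, 175.1, 16.5, 17.9], 0.56)]
salt_dish [([304.6, 176.5, 25.0, 20.2], 0.67)]
{'clock': 0.9, 'joints': array([ 1.10640403e+00,  3.13154264e-01,  4.61225172e-02,  1.30362294e+00,
       -6.24786733e-06,  1.43122908e+00]), 'qd': array([-0.00117925,  0.00062581,  0.00045897,  0.00133489,  0.0001681 ,
        0.00094155]), 'tau': array([-1.61627682e-03, -4.80448723e+01,  2.98812997e+01,  8.77642697e-05,
       -2.23651755e-04,  3.64473145e-07]), 'tool_pos': array([0.1835191 , 0.54497117, 0.23135845]), 'orientation': array([1.61699451e-01, 9.86840049e-01, 6.66868650e-05, 2.40454042e-05]), 'contact_force': array([ 0.19206968, -0.58031057,  0.10442456]), 'wrist_torque': array([ 0.01133869, -0.01338575, -0.04036178]), 'gripper_force': 0.0, 'width': 0.08546892173226586}
```

```bash
python3 - <<'E'
import cv2
a=cv2.imread("pics/top0.png")[140:260,180:390]
cv2.imwrite("pics/t1.png",cv2.resize(a,None,fx=3.8,fy=3.8,interpolation=cv2.INTER_CUBIC))
a=cv2.imread("pics/scene0.png")[160:360,170:370]
cv2.imwrite("pics/s1.png",cv2.resize(a,None,fx=3,fy=3,interpolation=cv2.INTER_CUBIC))
E
```

```text
(no output)
```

View pics/t1.png

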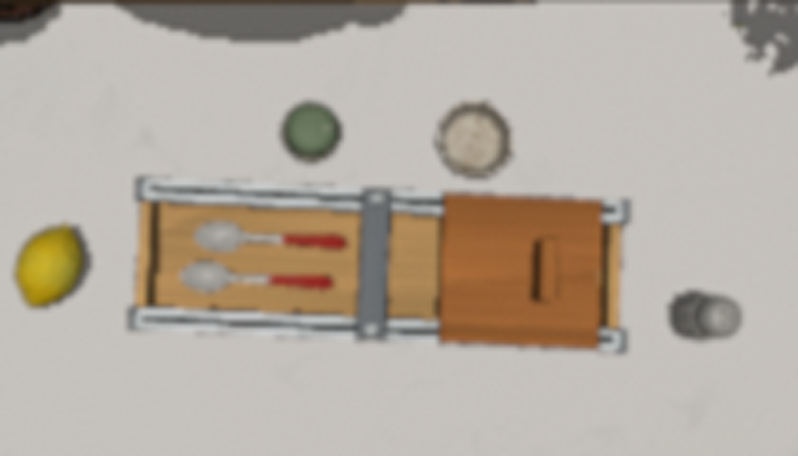

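View pics/s1.png

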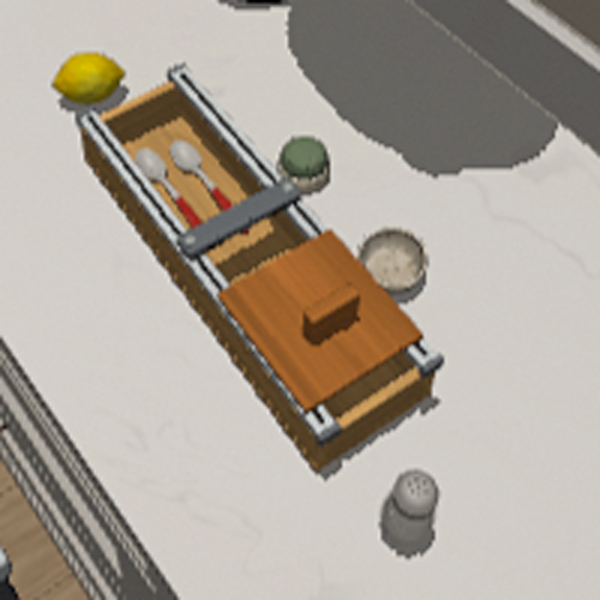

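```bash
cat > h.py <<'E'
import numpy as np
from scipy.spatial.transform import Rotation as R
def back(px,z,K,pos,rot):
    K,pos=np.array(K),np.array(pos)
    M=R.from_quat(rot).as_matrix() if np.size(rot)==4 else np.array(rot)
    d=M@np.linalg.solve(K,[px[0],px[1],1]); return pos+d*(z-pos[2])/d[2]
TOP=([[353.3,0,254.8],[0,353.3,193.8],[0,0,1]],[0.4084,0.0301,1.1669],[-0.705,0.7077,-0.0349,0.0295])
SC=([[367.7,0,250.6],[0,367.7,193.9],[0,0,1]],[0.1098,-0.5163,0.8924],[0.8873,-0.2959,0.113,-0.3352])
E
python3 - <<'E'
from h import *
t=lambda u,v,z:back((180+u/3.8,140+v/3.8),z,*TOP).round(4)
s=lambda u,v,z:back((170+u/3,160+v/3),z,*SC).round(4)
print("top rails",t(137,180,.072),t(130,320,.072),t(628,202,.072),t(626,350,.072))
print("top fin",t(549,269,.1195),"lid edge",t(442,193,.0805),t(440,343,.0805),"back",t(603,202,.0805),t(600,348,.0805),"bar",t(374,263,.084))
print("sc fin corners",s(303,319,.1195),s(352,286,.1195),s(359,296,.1195),s(308,330,.1195))
print("sc lid",s(220,295,.0805),s(331,232,.0805),s(424,335,.0805),s(312,407,.0805))
print(R.from_quat([1.61699451e-01, 9.86840049e-01,0,0]).as_matrix().round(3))
E
```

```text
top rails [0.529  0.1421 0.072 ] [0.4146 0.1471 0.072 ] [ 0.5094 -0.2606  0.072 ] [ 0.3887 -0.2557  0.072 ]
top fin [ 0.4527 -0.1847  0.1195] lid edge [ 0.5165 -0.1069  0.0805] [ 0.3951 -0.1034  0.0805] back [ 0.5087 -0.238   0.0805] [ 0.3905 -0.2325  0.0805] bar [ 0.4596 -0.0506  0.084 ]
sc fin corners [ 0.4214 -0.1857  0.1195] [ 0.4726 -0.1859  0.1195] [ 0.471  -0.1964  0.1195] [ 0.4183 -0.1957  0.1195]
sc lid [ 0.3952 -0.1086  0.0805] [ 0.5124 -0.1156  0.0805] [ 0.5077 -0.2408  0.0805] [ 0.393  -0.2346  0.0805]
[[-0.948  0.319  0.   ]
 [ 0.319  0.948  0.   ]
 [ 0.     0.    -1.   ]]
```

Careful with the scale: shifts go in shares of 80 cm and turns go in shares of 180 degrees. That gives: -394 mm is -0.4925, -380 mm is -0.475, -15.7 degrees is -0.0872.

Request:
send_rows(moves="60 -0.025 -0.0213 0 0 0 -0.0056; 60 -0.0688 -0.0588 0 0 0 -0.0111; 60 -0.1188 -0.1013 0 0 0 -0.0222; 60 -0.1663 -0.1425 0 0 0 -0.0333; 60 -0.2125 -0.1813 0 0 0 -0.0444; 60 -0.2588 -0.2213 0 0 0 -0.0556; 60 -0.305 -0.2613 0 0 0 -0.0667; 60 -0.3513 -0.3 0 0 0 -0.0778; 60 -0.3975 -0.34 0 0 0 -0.0872; 60 -0.4375 -0.375 0 0 0 -0.0872; 60 -0.475 -0.4063 0 0 0 -0.0872; 60 -0.4925 -0.4213 0 0 0 -0.0872")

```text
clock: 1.9
tool_pos: [0.4327, 0.127, 0.2317]
orientation: [0.025, 1.0, 0.0, 0.001]
contact_force: [0.9, 1.3, -0.5]
width: 0.0596
gripper_force: 0.0
```

Scaled: -288 mm is -0.36, -280 mm is -0.35.

Request:
send_rows(moves="60 -0.0013 -0.025 0 0 0 0; 60 -0.0038 -0.0688 0 0 0 0; 60 -0.0063 -0.115 0 0 0 0; 60 -0.0088 -0.1625 0 0 0 0; 60 -0.0113 -0.2063 0 0 0 0; 60 -0.0138 -0.25 0 0 0 0; 60 -0.0163 -0.29 0 0 0 0; 60 -0.0188 -0.325 0.0125 0 0 0; 60 -0.02 -0.35 0.0375 0 0 0; 60 -0.02 -0.36 0.0625 0 0 0; 60 -0.02 -0.36 0.075 0 0 0; 60 -0.02 -0.36 0.075 0 0 0")

```text
clock: 2.9
tool_pos: [0.4316, -0.1588, 0.169]
orientation: [0.026, 1.0, 0.001, -0.002]
contact_force: [-0.5, -0.1, -0.6]
width: 0.0599
gripper_force: 0.0
```

```bash
python3 - <<'E'
from workcell import arm,camera,search_frame
from h import *
import cv2
c=camera("wrist"); cv2.imwrite("pics/w1.png",c["img"][...,::-1])
s=arm.sense();print(s["clock"],s["tool_pos"],R.from_quat(s["orientation"]).as_matrix().round(3).tolist())
print(c["mtx"].tolist(),c["position"],c["rotation"])
for q in("lid_fin","bar","lid"):print(q,search_frame(q,"wrist")[:2])
E
```

```text
2.95 [ 0.43231714 -0.15866802  0.17045276] [[-0.999, 0.051, -0.002], [0.051, 0.999, 0.002], [0.002, 0.002, -1.0]]
[[327.3322943669211, 0.0, 251.9559654088629], [0.0, 327.3322943669211, 190.85978175553151], [0.0, 0.0, 1.0]] [ 0.36577348 -0.15461038  0.31159609] [0.71927203 0.68257582 0.08976064 0.09317204]
lid_fin [{'rect': [239.1, 219.8, 182.1, 156.8], 'p': 0.56}]
bar [{'rect': [402.4, 217.1, 47.6, 148.5], 'p': 0.73}]
lid [{'rect': [240.1, 217.1, 181.0, 153.1], 'p': 0.62}]
```

View pics/w1.png

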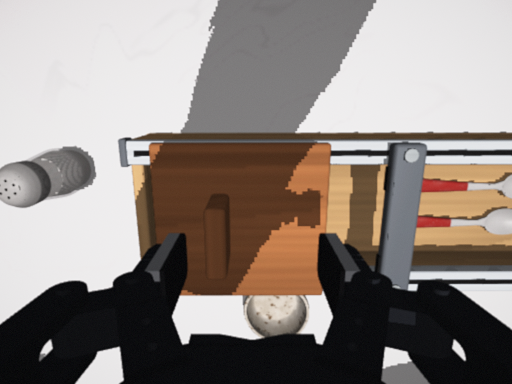

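```bash
python3 - <<'E'
import cv2
a=cv2.imread("pics/w1.png")[180:300,140:340]
cv2.imwrite("pics/w1c.png",cv2.resize(cv2.convertScaleAbs(a,alpha=1.6),None,fx=4,fy=4,interpolation=cv2.INTER_CUBIC))
E
```

```text
(no output)
```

View pics/w1c.png

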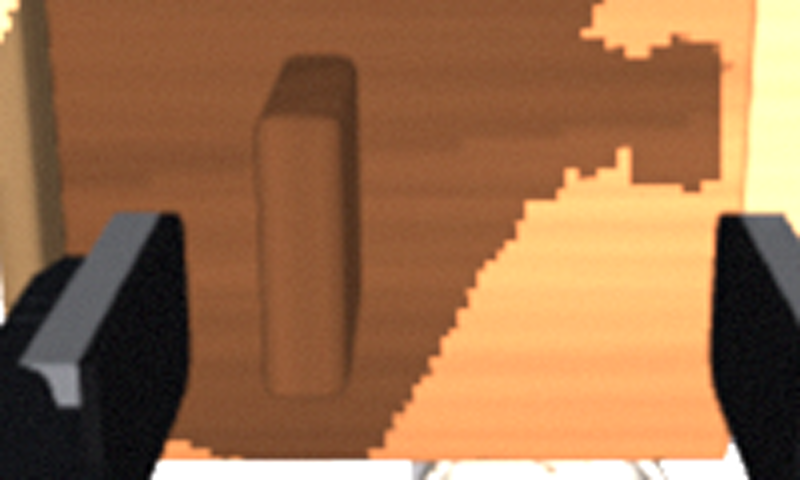

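```bash
python3 - <<'E'
from h import *
W=([[327.33,0,251.96],[0,327.33,190.86],[0,0,1]],[.36577,-.15461,.3116],[.71927203,.68257582,.08976064,.09317204])
w=lambda u,v,z:back((140+u/4,180+v/4),z,*W).round(4)
print([w(*p,.1195) for p in((258,115),(343,118),(348,394),(266,392),(304,255))])
f=lambda u,v,z:back((u,v),z,*W).round(4)
print("lid front",f(330,144,.0805),f(326,295,.0805),"back",f(151,144,.0805))
print("bar near face",f(391,145,.084),f(383,280,.084))
E
```

```text
[array([ 0.4266, -0.1867,  0.1195]), array([ 0.4277, -0.1736,  0.1195]), array([ 0.475 , -0.1763,  0.1195]), array([ 0.474 , -0.1896,  0.1195]), array([ 0.4502, -0.1815,  0.1195])]
lid front [ 0.3959 -0.1007  0.0805] [ 0.5161 -0.1028  0.0805] back [ 0.3893 -0.2265  0.0805]
bar near face [ 0.3983 -0.0592  0.084 ] [ 0.503  -0.0595  0.084 ]
```

Scaled: 80 mm is 0.1, 75 mm is 0.0938.

Request:
send_rows(moves="60 -0.0125 -0.0163 0 0 0 0; 60 -0.0238 -0.03 0 0 0 0; 60 -0.0238 -0.03 0 0 0 0; 60 -0.0238 -0.03 0.0188 0 0 0; 60 -0.0238 -0.03 0.0375 0 0 0; 60 -0.0238 -0.03 0.0563 0 0 0; 60 -0.0238 -0.03 0.0725 0 0 0; 60 -0.0238 -0.03 0.085 0 0 0; 60 -0.0238 -0.03 0.0938 0 0 0; 60 -0.0238 -0.03 0.1 0 0 0; 60 -0.0238 -0.03 0.1 0 0 0; 60 -0.0238 -0.03 0.1 0 0 0")

```text
clock: 4.1
tool_pos: [0.4513, -0.1844, 0.0916]
orientation: [0.025, 1.0, -0.0, 0.0]
contact_force: [-0.1, 0.3, -0.4]
width: 0.0601
gripper_force: 0.0
```

Scaled: 2 mm is 0.0025.

Request:
send_rows(moves="40 0 0 0.0025 0 0 0; 30 0 0 0.0025 0 0 0; 25 0 0 0.0025 0 0 0; 20 0 0 0.0025 0 0 0; 16 0 0 0.0025 0 0 0; 12 0 0 0.0025 0 0 0; 8 0 0 0.0025 0 0 0; 8 0 0 0.0025 0 0 0; 8 0 0 0.0025 0 0 0; 8 0 0 0.0025 0 0 0")

```text
clock: 4.93
tool_pos: [0.4512, -0.1844, 0.0896]
orientation: [0.025, 1.0, -0.0, 0.0]
contact_force: [-1.0, 1.6, 6.0]
width: 0.0132
gripper_force: 59.1
```

Scaled: 34 mm is 0.0425, 33 mm is 0.0413.

Request:
send_rows(moves="8 0 0.0025 0 0 0 0; 8 0 0.0063 0 0 0 0; 8 0 0.0113 0 0 0 0; 8 0 0.0163 0 0 0 0; 8 0 0.0213 0 0 0 0; 8 0 0.0263 0 0 0 0; 8 0 0.03 0 0 0 0; 8 0 0.0338 0 0 0 0; 8 0 0.0363 0 0 0 0; 8 0 0.0388 0 0 0 0; 8 0 0.0413 0 0 0 0; 8 0 0.0425 0 0 0 0")

```text
clock: 5.93
tool_pos: [0.4529, -0.1507, 0.0896]
orientation: [0.025, 1.0, -0.001, 0.0]
contact_force: [-1.3, -1.3, 4.6]
width: 0.0131
gripper_force: 59.1
```

Scaled: 30 mm is 0.0375, 29 mm is 0.0363.

Request:
send_rows(moves="8 0 0.0025 0 0 0 0; 8 0 0.005 0 0 0 0; 8 0 0.0088 0 0 0 0; 8 0 0.0125 0 0 0 0; 8 0 0.0163 0 0 0 0; 8 0 0.02 0 0 0 0; 8 0 0.0238 0 0 0 0; 8 0 0.0275 0 0 0 0; 8 0 0.0313 0 0 0 0; 8 0 0.0338 0 0 0 0; 8 0 0.0363 0 0 0 0; 8 0 0.0375 0 0 0 0")

```text
clock: 6.93
tool_pos: [0.4545, -0.1211, 0.0896]
orientation: [0.026, 1.0, -0.001, 0.0]
contact_force: [-2.0, -3.8, 5.6]
width: 0.013
gripper_force: 59.2
```

Scaled: 8 mm is 0.01, 7 mm is 0.0088.

Request:
send_rows(moves="8 0 0.0025 0 0 0 0; 8 0 0.005 0 0 0 0; 8 0 0.0075 0 0 0 0; 8 0 0.0088 0 0 0 0; 8 0 0.01 0 0 0 0")

```text
clock: 7.35
tool_pos: [0.4549, -0.1132, 0.0896]
orientation: [0.026, 1.0, -0.001, 0.0]
contact_force: [-1.5, -3.5, 5.4]
width: 0.0132
gripper_force: 59.2
```

Scaled: 4 mm is 0.005, 3 mm is 0.0038.

Request:
send_rows(moves="8 0 0.0013 0 0 0 0; 8 0 0.0025 0 0 0 0; 8 0 0.0038 0 0 0 0; 8 0 0.005 0 0 0 0")

```text
clock: 7.68
tool_pos: [0.4551, -0.1092, 0.0896]
orientation: [0.026, 1.0, -0.001, 0.0]
contact_force: [-1.9, -3.7, 5.3]
width: 0.0129
gripper_force: 59.2
```

Scaled: 4 mm is 0.005, 3 mm is 0.0038.

Request:
send_rows(moves="8 0 0.0013 0 0 0 0; 8 0 0.0025 0 0 0 0; 8 0 0.0038 0 0 0 0; 8 0 0.005 0 0 0 0")

```text
clock: 8.02
tool_pos: [0.4553, -0.1052, 0.0896]
orientation: [0.026, 1.0, -0.001, 0.0]
contact_force: [-1.3, -4.1, 6.1]
width: 0.0128
gripper_force: 59.2
```

Scaled: 4 mm is 0.005, 3 mm is 0.0038.

Request:
send_rows(moves="8 0 0.0013 0 0 0 0; 8 0 0.0025 0 0 0 0; 8 0 0.0038 0 0 0 0; 8 0 0.005 0 0 0 0")

```text
clock: 8.35
tool_pos: [0.4555, -0.1013, 0.0896]
orientation: [0.026, 1.0, -0.001, 0.0]
contact_force: [-1.9, -4.3, 5.2]
width: 0.013
gripper_force: 59.2
```

Scaled: 4 mm is 0.005, 3 mm is 0.0038.

Request:
send_rows(moves="8 0 0.0013 0 0 0 0; 8 0 0.0025 0 0 0 0; 8 0 0.0038 0 0 0 0; 8 0 0.005 0 0 0 0")

```text
clock: 8.68
tool_pos: [0.4557, -0.0973, 0.0896]
orientation: [0.026, 1.0, -0.001, 0.0]
contact_force: [-2.0, -3.3, 5.1]
width: 0.0129
gripper_force: 59.2
```

Scaled: 4 mm is 0.005, 3 mm is 0.0038.

Request:
send_rows(moves="8 0 0.0013 0 0 0 0; 8 0 0.0025 0 0 0 0; 8 0 0.0038 0 0 0 0; 8 0 0.005 0 0 0 0")

```text
clock: 9.02
tool_pos: [0.4559, -0.0944, 0.0896]
orientation: [0.026, 1.0, -0.002, 0.0]
contact_force: [-3.1, -8.8, 4.9]
width: 0.0133
gripper_force: 59.1
```

Scaled: 0.5 mm is 0.0006, 0.3 mm is 0.0004.

Request:
send_rows(moves="8 0 0.0004 0 0 0 0; 8 0 0.0006 0 0 0 0; 8 0 0.0006 0 0 0 0")

```text
clock: 9.27
tool_pos: [0.4559, -0.0943, 0.0896]
orientation: [0.026, 1.0, -0.002, -0.0]
contact_force: [-3.5, -9.9, 4.6]
width: 0.013
gripper_force: 59.1
```

Scaled: -12 mm is -0.015, -11.5 mm is -0.0144.

Request:
send_rows(moves="8 0 -0.0025 0 0 0 0; 8 0 -0.005 0 0 0 0; 8 0 -0.0075 0 0 0 0; 8 0 -0.01 0 0 0 0; 8 0 -0.0125 0 0 0 0; 8 0 -0.0144 0 0 0 0; 8 0 -0.015 0 0 0 0; 8 0 -0.015 0 0 0 0; 8 0 -0.015 0 0 0 0")

```text
clock: 10.02
tool_pos: [0.4554, -0.1038, 0.0896]
orientation: [0.025, 1.0, 0.0, 0.0]
contact_force: [-1.2, 0.9, 5.6]
width: 0.0127
gripper_force: 59.5
```

```bash
python3 - <<'E'
from workcell import arm,camera
import cv2
c=camera("wrist"); print(arm.sense()["tool_pos"],c["position"].tolist(),c["rotation"].tolist())
cv2.imwrite("pics/w2.png",cv2.resize(c["img"][120:320,220:480,::-1],None,fx=3,fy=3,interpolation=cv2.INTER_CUBIC))
E
```

```text
[ 0.45536785 -0.10375062  0.08957682] [0.38887269841588656, -0.09930385202073069, 0.23183171415299966] [0.718454128311087, 0.6829866612392926, 0.0907133415501138, 0.09551950453583909]
```

View pics/w2.png

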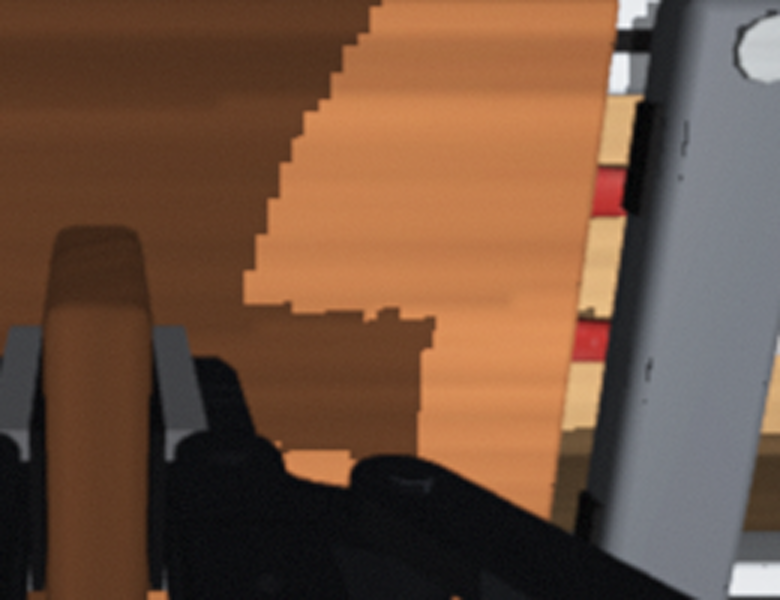

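Scaled: -130 mm is -0.1625, -110 mm is -0.1375.

Request:
send_rows(moves="25 0 0 0 0 0 0; 35 0 0 0 0 0 0; 45 0 0 0 0 0 0; 45 0 0 0 0 0 0; 45 0 0 0 0 0 0; 45 0 0 -0.01 0 0 0; 45 0 0 -0.0313 0 0 0; 45 0 0 -0.0625 0 0 0; 45 0 0 -0.1 0 0 0; 45 0 0 -0.1375 0 0 0; 45 0 0 -0.1625 0 0 0; 45 0 0 -0.1625 0 0 0")

```text
clock: 11.07
tool_pos: [0.4576, -0.105, 0.2245]
orientation: [0.025, 1.0, -0.001, 0.004]
contact_force: [0.3, 0.8, -0.0]
width: 0.0449
gripper_force: 0.0
```

```bash
python3 - <<'E'
from workcell import arm,camera
import cv2
c=camera("wrist"); s=arm.sense();print(s["tool_pos"],s["width"],s["contact_force"],c["position"].tolist(),c["rotation"].tolist())
cv2.imwrite("pics/w3.png",cv2.resize(c["img"][120:320,170:430,::-1],None,fx=3,fy=3,interpolation=cv2.INTER_CUBIC))
E
```

```text
[ 0.45679547 -0.10469752  0.22221047] 0.04500488640772313 [-0.05389698  0.3612751  -0.75608889] [0.39006949464800683, -0.10006098823475827, 0.36626583608794] [0.7179811813110295, 0.682775587311165, 0.09205040790196109, 0.0992332759722996]
```

View pics/w3.png

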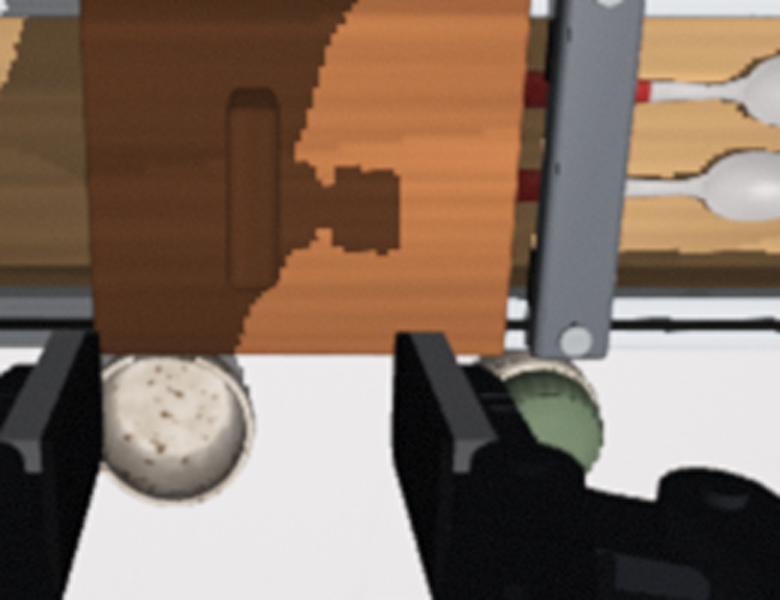

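```bash
python3 -c "
from workcell import arm
print(arm.close_job())"
```

```text
the job is handed in; nothing more can be done
None
```

The job is handed in, verdict not shown: the lid pressed the bar into the tight spot with about 6 N, then I backed it off to a gap of about 9 mm and let go; the fingers never went near the bar, and the timer and salt dish look untouched in the last picture (mill and lemon were out of its view).

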